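# Seat the mirror plate on its tilted kinematic mount

## Task

Get the tilted mount ready and fit the mirror plate: first pull the grey transit plug straight out of the middle of the mount and leave it in the open steel tray, then press the mirror plate (nose with the mirror towards the low front of the slope) onto the mount's three balls until it has snapped under both sprung rollers and sits fully home. Let go of everything, and leave the other things on the bench where they stand.

Things in the scene. Friction and masses are not known exactly. Their poses are not given: they have to be found in the camera images.
- mount: fixed steel stand of the tilted mount, foot 120 (x) by 140 (y) mm. Origin on the bench below the middle of the mount's face; z up. It may stand left, middle or right, its yaw 0.9 to 1.9 rad. Its -x side is the low front of the slope, facing roughly to the robot's right.
- mount_head: the mount: aluminium block 98 x 156 x 26 mm on the stand, three balls, two sprung rollers, a socket in the middle. Origin: middle of its upper face, 75 mm above the bench. z = normal of the face, leaning 25 degrees from vertical towards the stand's -x; y level; x up the slope. The plate belongs here with its x, y, z axes along the mount's.
- seat (a point): where the plate's origin lies when it is fully home: (0, 0, 4.3) mm in the mount's frame
- ball_front (a point): the single ball at the low front: centre of a 12 mm steel ball, at (-34, 0, 3) mm in the mount's frame; the two rear balls at (26, 34, 3) and (26, -34, 3) mm; all stand 9 mm out of the face
- roller_left (a point): rest place of the left sprung roller, at (0, 54, 21.3) mm in the mount's frame: steel, 10 mm diameter, 24 mm long, axis along x; housing behind it out to y = 78 mm, 26 mm high. It springs inward with 5 N plus 0.4 N/mm, giving way up to 6 mm outward.
- roller_right (a point): the same on the right, at (0, -54, 21.3) mm. The plate's round side bars (10 mm diameter, 46 mm long, at y = +-47, z = 11 mm in its frame) meet both rollers about 13 mm short of home (some 7 to 12 N in all to push on along the normal); over the last 6 mm the rollers pull the plate home with about 7 N.
- plug: grey plastic transit plug, loose, 40 g, at first in the socket in the middle of the mount's face, axes along the mount's. Origin: middle of the underside of its 28 x 28 x 5 mm flange, lying on the face; z points out. Below: shank 14 x 12 mm, 20 mm long, with a bead on its +y side behind a sprung detent roller; it pulls straight out along z with 7 to 12 N. The plate cannot seat over it.
- plug_fin (a point): centre of the plug's upright grip fin, at (0, 0, 23.5) mm in the plug's frame: fin 22 mm long (x), 12 mm thick (y), from z = 5 to 42 mm
- plate: the mirror plate, loose, about 300 g: aluminium slab, x = -50 to 38 mm, 88 mm wide (y), z = 7 to 15 mm, on three steel vee blocks, at first flat on the bench, yaw 0.2 to 2.4 rad. Origin at the blocks' undersides below the middle of the rib; z up. Radial vee grooves below fit the three balls and catch them from 4 mm off. The narrow nose (48 mm wide, x < -28 mm) goes to the low front.
- plate_rib (a point): centre of the plate's upright grip rib, at (0, 0, 33) mm in the plate's frame: 30 mm long (x), 14 mm thick (y), from z = 15 to 51 mm
- plate_mirror (a point): centre of the round mirror (26 mm across) on the plate's nose, at (-34, 0, 19) mm in the plate's frame
- tray: open steel tray, fixed, 150 (x) x 130 (y) mm outside, walls 4 mm thick and 32 mm high; origin at the centre of its underside, on the bench; it may stand left, middle or right
- tray_in (a point): centre of the tray's inner floor, 4 mm above the bench; axes as the tray
- bottle: bystander, loose: white plastic bottle, 52 mm across, 130 mm tall, standing; origin at the centre of its underside
- reel: bystander, loose: grey reel standing on end, 54 mm across, 55 mm tall; origin at the centre of its underside
- meter: bystander, loose: black hand multimeter lying flat, 85 x 160 mm, 44 mm high at its dial; beyond it stand fixed instruments up to 170 mm high; origin at the centre of its underside
- driver: bystander, loose: screwdriver lying on the bench near the robot, 170 mm long, handle about 25 mm thick; origin near its middle
- cover: bystander, loose: plain square aluminium cover plate 90 x 90 x 8 mm with a round knob (22 mm across, top 26 mm above the bench): NOT the mirror plate; origin at the centre of its underside
- jar: bystander, loose: closed glass jar, 66 mm across, 70 mm tall; origin at the centre of its underside
- mug: bystander, loose: white mug, 76 mm across, 90 mm tall; origin at the centre of its underside
Mind the look-alikes: they are no part of the job. Leave any black or brown look-alike of the plug alone.

How it is judged (in metres and radians):
On the way, in this order (a step that is already met when the one before it is completed fails the run):
1. the plug has been pulled out and lies in the tray, let go (x of plug in the frame of tray_in between -0.068 and 0.068 m and y of plug in the frame of tray_in between -0.058 and 0.058 m and z of plug in the frame of tray_in below 0.035 m and contact force between plug and the fingers below 0.1 N), for 0.2 s.
2. the plate is fully home on the three balls (x of plate in the frame of mount_head between -0.0025 and 0.0025 m and y of plate in the frame of mount_head between -0.0025 and 0.0025 m and z of plate in the frame of mount_head between 0.001 and 0.0065 m and angle between the z axis of plate and the z axis of mount_head, either way round below 0.04 rad and angle between the x axis of plate and the x axis of mount_head, either way round below 0.05 rad and x of plate_mirror in the frame of mount_head below -0.02 m), for 0.2 s.
At the end, for the whole second after the job is handed in: Plate home and at rest: origin within 2.5 mm of the mount's middle along x and y, 1 to 6.5 mm above its face (4.3 nominal), parallel within 0.04 rad, turned under 0.05 rad, mirror at the low front. Plug at rest in the tray: origin within 68 mm (x), 58 mm (y) of its centre, under 35 mm up (all of step 2 and x of plug in the frame of tray_in between -0.068 and 0.068 m and y of plug in the frame of tray_in between -0.058 and 0.058 m and z of plug in the frame of tray_in below 0.035 m and linear speed of each of plug, plate below 0.02 m/s); the robot touches nothing.
It fails at once if a bystander is shifted by more than 30 mm (distance of any of bottle, reel, meter, driver, cover, jar, mug from where it was at the start of the episode above 0.03 m).
It fails at once if the bottle, reel, jar or mug is knocked over (angle between any of bottle, reel, jar, mug's own z axis and vertical above 0.6 rad).
It also fails if it takes over 72 s, if anything falls off the work surface, if the arm or the gripper's body presses on something with over 40 N, if the wrist force passes 120 N, or if a joint passes its speed limit or range.

## Robot

A 6-joint arm with a two-finger parallel gripper is mounted at the origin on the work surface. World frame = base frame: x ahead of the robot, y to its left, z up, the work surface at z = 0. Lengths are in mm, angles in degrees, forces in N, time in s.
With the tool pointing down it reaches from about 350 to 850 mm from the base axis. Payload 8.1 kg.
Tool frame: the origin (TCP) lies at the very end of the fingers, on their centre line; the grasp point (between the pads) lies 19 mm behind it; z points along the fingers, y is the line along which they close (so a half turn about z gives the same grasp; the last joint's range is limited). The gripper opens to 85 mm and grips with 20 to 120 N. Pads are 22 mm wide; open, the fingers measure 114 mm over their backs; the gripper's body (76 mm by 85 mm) begins 54 mm behind the grasp point. The pads swing forward as they close: fully open they stand 13 mm farther back than shut.
Start: joints at [-72.387, 7.471, 85.268, -0, 87.261, -4.893], TCP at [229.686, -554.301, 231.292] pointing down, gripper open.
Joint ranges: [-169.43, 169.43], [-51.17, 129.36], [1.28, 143.12], [-76.62, 256.62], [0, 156.53], [-152.29, 152.29]. Speed limits (degrees/s): [136.94, 136.94, 159.86, 180, 180, 180].

## Interface

Orientations are given as [roll, pitch, yaw] about the fixed x, y, z axes, in that order (R = Rz(yaw) Ry(pitch) Rx(roll)).
In Python, from bench import sense, eyes, job, models gives the robot as it stands. The module is installed in compiled form; this text tells all that it offers.
- The arm moves only by the tool apply_moves, never from a script. Its argument "rows" is a list of rows, each a list of 6 numbers: the shift along the tool's x, y, z in mm, then the turn, a rotation vector about the tool's x, y, z in rad. In form: [[dx, dy, dz, rx, ry, rz], ...]. A call has exactly 5 rows; each row shifts and turns the commanded pose from where the row before left it, along the tool's axes as they then stand; what a row does not reach is not made up. A row lasts 1/8 s, in which the tool goes at most 62.5 mm and 10.7 degrees, less where a joint would pass 70% of its speed; a pose out of reach is approached as far as the arm can. A call is refused whole if a number of a shift passes 62.5 or a number of a turn 0.188, either way. A call with a gripper value outside its range is refused whole. "fingers" is the finger opening in mm, from 0 to 85.4, set as the call begins (left out, the last holds). The fingers move at their own pace and stop on an object; "grip_force" is the grip in N (left out, the last holds). Time passes only in rows, so rows that do not move let the fingers close, or fill a call up. It gives the time, the measured TCP pose, the force, the opening and the grip force at its end, in the units of the state.
- sense(): the state, without advancing time (a new reading comes with each control period).
- eyes.snapshot(name): name is "side" or "top" or "wrist"; returns (picture, depth): 480x640x3 uint8, red, green, blue; 480x640 float32, mm along the optical axis (not along the pixel's ray), 0 where there is no reading.
- eyes.get_calibration(name): a dict with "intrinsics" (3x3 intrinsics, pixels), "R" (3x3) and "t" (3): a world point X has camera coordinates R X + t; the wrist camera has in their place "mount" (4x4, takes a point from camera to tool coordinates, whose origin is the TCP and whose axes are the flange's). Camera axes: x right, y down, z forward; pixel columns grow to the right and rows downward; lengths in mm; the calibration is good to about 2 mm. A picture is of the moment at which its call begins: read the wrist's pose just before it. get_calibration takes no time and is no camera call.
- job.hand_in(): hands the job in; it is judged then, once.
Trained networks look in the newest picture that a camera, given by its name, has taken for a name from the list of things; names that differ only in an ending like _2 or _b are one class to them, and where a whole thing is asked for, a point or a joint stands for the part that bears it (a point fixed in the world has none). Each returns a list of dicts, best first, with "confidence" (0 to 1); they miss things now and then, are a little off and sometimes report something else, mostly with a low value. They report only what shows in the picture. A call takes as long as a camera call. They do not tell look-alikes from the thing itself.
- models.boxes_of(name, camera): "xyz" ([x, y, z] in mm, in world coordinates, good to about 4 mm: the middle of the surface that is visible of it).
- models.cut_out(name, camera): "pixels" (480x640 bool, what is visible of it).
- models.place_of(name, camera): "xyz" ([x, y, z] in mm, in world coordinates, good to about 4 mm: a listed point, or the origin of a listed thing).
The state is a dict: "time": time; "joint_pos": joint angles; "qd": joint speeds; "joint_efforts": joint torques, N m; "tool_pos": TCP position; "tcp_rot": TCP orientation; "ft_force": force on the tool from outside, world axes, zero at the start; "wrist_torque": the same for the moment, N m; "finger_gap": finger opening in mm; "grip_force": force on a finger pad.
Only numpy, scipy, OpenCV 4.12 (cv2) and the standard library are available. Lean on these libraries where they do the work, as an engineer would, in place of code of your own. Each camera call takes 0.05 s, during which the arm holds its last target. There are 200 camera calls.

## Working session

There is one attempt and no reset: what is moved stays moved. The work goes in short steps, Python scripts to look and compute and a tool call to move; the robot and the scene stay as the last step left them, time stands still between calls to the robot, and variables do not carry over. Pictures are saved under pics/ and viewed, at most 10 in all, crops included, and the job is handed in when it is done.

Besides the shell and the picture viewer there is one more tool, called after "Request:" as name(argument=value, ...), one argument or row to a line, values as JSON. apply_moves: Moves the arm, as the interface text tells. Its arguments: {"type":"object","properties":{"rows":{"type":"array"},"fingers":{"type":"number"},"grip_force":{"type":"number"}},"required":["rows"]}

```bash
mkdir -p pics; cat > h.py <<'E'
import numpy as np, cv2
from bench import sense, eyes, job, models
def save(n,img): cv2.imwrite('pics/'+n+'.png', img[:,:,::-1])
def proj(cam,X):
    c=eyes.get_calibration(cam);p=np.array(c['R'])@np.array(X)+np.array(c['t']).ravel();q=np.array(c['intrinsics'])@p;return q[:2]/q[2]
def cloud(cam,depth):
    c=eyes.get_calibration(cam);K=np.array(c['intrinsics']);v,u=np.mgrid[:480,:640]
    P=np.stack([(u-K[0,2])/K[0,0]*depth,(v-K[1,2])/K[1,1]*depth,depth],-1)
    return (P-np.array(c['t']).ravel())@np.array(c['R'])
E
python3 - <<'E'
from h import *
s=sense();print({k:np.round(v,2) for k,v in s.items()})
for cam in('top','side'):
    p,d=eyes.snapshot(cam);save(cam,p);np.save(cam+'_d.npy',d);np.save(cam+'_p.npy',p)
    for n in['mount_head','seat','ball_front','roller_left','roller_right','plug','plug_fin','plate','plate_rib','plate_mirror','tray_in','tray','bottle','reel','meter','driver','cover','jar','mug']:
        for r in models.place_of(n,cam)[:3]: 
            print(cam,n,np.round(r['xyz'],0),round(r['confidence'],2),np.round(proj(cam,r['xyz'])))
E
```

```text
{'time': np.float64(0.0), 'joint_pos': array([-72.39,   7.51,  85.33,  -0.  ,  87.26,  -4.89]), 'qd': array([ 0.05, -0.01, -0.06, -0.03, -0.07,  0.03]), 'joint_efforts': array([ 0.000e+00, -5.694e+01, -5.006e+01, -0.000e+00,  1.000e-02,
       -0.000e+00]), 'tool_pos': array([ 229.52, -553.78,  230.27]), 'tcp_rot': array([-1.799e+02, -1.000e-02,  2.251e+01]), 'ft_force': array([-0.39, -1.2 ,  0.48]), 'wrist_torque': array([ 0.02, -0.01,  0.02]), 'grip_force': np.float64(0.0), 'finger_gap': np.float64(85.49)}
top mount_head [459. 360.  72.] 0.72 [188. 273.]
top seat [459. 360.  85.] 0.7 [187. 273.]
top ball_front [443. 325.  63.] 0.79 [204. 281.]
top ball_front [ 716. -245.   -1.] 0.7 [447. 176.]
top ball_front [ 779. -142.   -4.] 0.64 [405. 151.]
top roller_left [412. 374.  98.] 0.71 [177. 294.]
top roller_right [504. 327.  93.] 0.68 [202. 253.]
top plug [608. -10.  21.] 0.58 [352. 215.]
top plug [461. 358.  76.] 0.55 [189. 272.]
top plug [460. 537.  16.] 0.51 [121. 273.]
top plug_fin [381. 201.   7.] 0.75 [262. 309.]
top plug_fin [454. 347.  95.] 0.73 [191. 275.]
top plug_fin [294. 
[... 1749 characters left out ...]
[340. 188.]
side tray_in [ 481. -360.    6.] 0.79 [430. 200.]
side tray [ 489. -362.   -0.] 0.96 [427. 201.]
side bottle [530. 178.   0.] 0.68 [288. 292.]
side bottle [403. 374.  93.] 0.68 [260. 346.]
side bottle [ 482. -362.    2.] 0.19 [429. 201.]
side reel [ 576. -177.   -0.] 0.61 [365. 217.]
side meter [793.  63.  -2.] 0.75 [249. 225.]
side driver [422.  11.  -2.] 0.57 [369. 277.]
side cover [731. 265.   2.] 0.89 [203. 271.]
side cover [445. 328.  64.] 0.72 [264. 330.]
side cover [793.  63.   0.] 0.52 [249. 224.]
side jar [ 722. -246.   -4.] 0.87 [340. 189.]
side jar [611. -11.  19.] 0.21 [316. 233.]
side mug [ 779. -140.   -2.] 0.81 [303. 196.]
side mug [460. 354.  78.] 0.67 [248. 329.]
```

View pictures.

View pics/top.png

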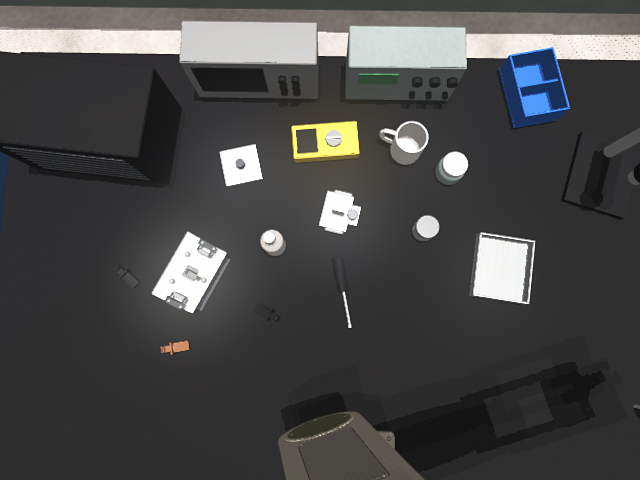

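View pics/side.png

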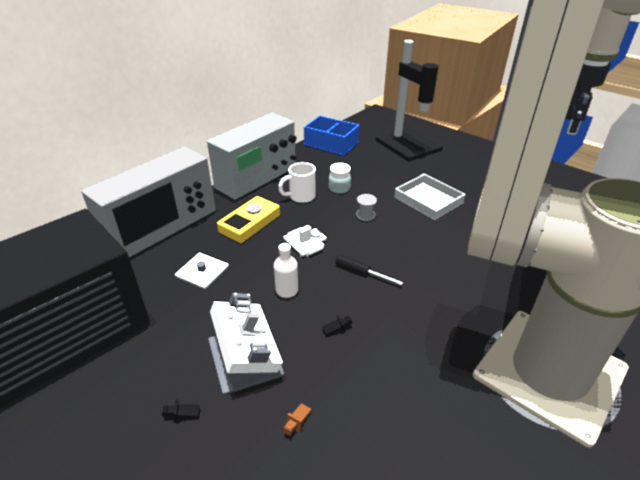

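```bash
python3 - <<'E'
from h import *
for n,c in(('side',(285,335)),('top',(190,290))):
    p=np.load(n+'_p.npy');d=np.load(n+'_d.npy')
    print(n,eyes.get_calibration(n)['intrinsics'],np.round(-np.array(eyes.get_calibration(n)['R']).T@np.array(eyes.get_calibration(n)['t']).ravel()))
a=cv2.resize(np.load('side_p.npy')[280:430,160:330],None,fx=3.5,fy=3.5,interpolation=cv2.INTER_CUBIC)
save('crop1',a)
print(eyes.get_calibration('wrist'))
# rib & fin clouds
for n in('top','side'):
    C=cloud(n,np.load(n+'_d.npy'))
    m=(abs(C[...,0]-616)<45)&(abs(C[...,1]-22)<60)&(C[...,2]>44)&(C[...,2]<58)
    P=C[m];print(n,'rib',len(P),P.mean(0) if len(P) else 0)
    if len(P)>5:
        r=cv2.minAreaRect(P[:,:2].astype(np.float32));print(r)
    y=np.array([-.891,.454]);
    m=(np.hypot(C[...,0]-450,C[...,1]-342)<25)&(C[...,2]>92)
    P=C[m];print(n,'fin',len(P),P.mean(0) if len(P) else 0,cv2.minAreaRect(P[:,:2].astype(np.float32)))
E
```

```text
side [[467.2572892    0.         312.4120609 ]
 [  0.         467.2572892  239.55514611]
 [  0.           0.           1.        ]] [-28. 708. 763.]
top [[467.45468156   0.         322.22472008]
 [  0.         467.45468156 245.28903015]
 [  0.           0.           1.        ]] [ 382.   55. 1122.]
{'intrinsics': array([[385.08248354,   0.        , 329.12770297],
       [  0.        , 385.08248354, 239.75263345],
       [  0.        ,   0.        ,   1.        ]]), 'mount': array([[ 4.26991608e-04, -9.58969252e-01, -2.83509774e-01,
         7.16021002e+01],
       [ 9.99998988e-01,  2.47580059e-05,  1.42234606e-03,
         4.77638656e-01],
       [-1.35696700e-03, -2.83510094e-01,  9.58968292e-01,
        -1.42390088e+02],
       [ 0.00000000e+00,  0.00000000e+00,  0.00000000e+00,
         1.00000000e+00]])}
top rib 81 [617.25876189  22.49277744  50.6716403 ]
((617.8515014648438, 22.559051513671875), (29.50541114807129, 14.470806121826172), 76.56135559082031)
top fin 74 [453.95922454 342.52223398 110.72702021] ((455.392333984375, 345.3748779296875), (31.32259178161621, 11.937565803527832), 58.74971008300781)
side rib 68 [616.53852814  27.09941005  50.37131835]
((617.648681640625, 25.476245880126953), (31.648136138916016, 17.369985580444336), 75.52881622314453)
side fin 185 [452.73125703 350.28536221 106.61953037] ((454.7938537597656, 348.8428649902344), (30.850419998168945, 13.687326431274414), 59.73971176147461)
```

View pics/crop1.png

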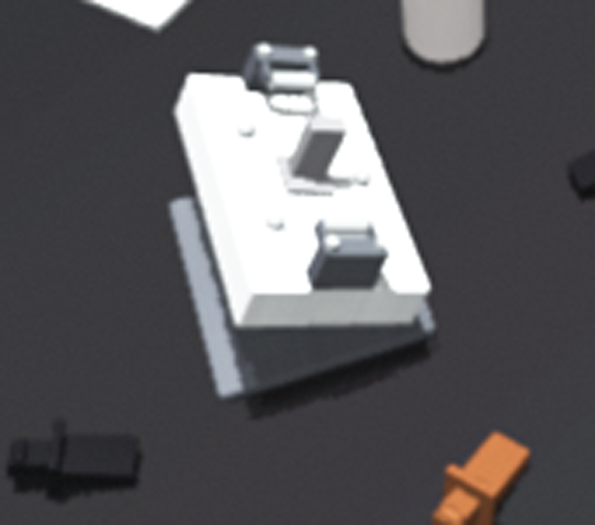

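Grey plug in the mount: side pixel (248,323), top (191,273). The black ones at side (182,410) and (338,326) and the brown one at (298,419) lie loose on the bench, so they are look-alikes. The enlarged crop confirms the grey fin standing in the middle of the mount, with the single front ball on the robot's right. The plate, with its rib and mirror nose, is at side (305,240). The square at (202,270) is the cover, not the plate.

```bash
cat >> h.py <<'E'
from scipy.spatial.transform import Rotation as Ro
def toolR(): return Ro.from_euler('xyz',sense()['tcp_rot'],degrees=True)
def frame(yaw,tilt=-25): # object frame
    return Ro.from_euler('z',yaw,degrees=True)*Ro.from_euler('y',tilt,degrees=True)
FL=Ro.from_matrix(np.diag([1,-1,-1.]))
def plan(wps,p=None,R=None,lin=60,ang=10):
    """wps: list of (pos, Rotation). prints rows"""
    s=sense()
    if p is None: p=np.array(s['tool_pos']);R=toolR()
    rows=[]
    for q,Q in wps:
        q=np.array(q,float);d=q-p;rv=(R.inv()*Q).as_rotvec()
        n=max(1,int(np.ceil(max(np.linalg.norm(d)/lin,np.degrees(np.linalg.norm(rv))/ang))))
        for i in range(n):
            Ri=R*Ro.from_rotvec(rv*i/n)
            rows.append([round(float(x),1) for x in Ri.inv().apply(d/n)]+[round(float(x),3) for x in rv/n])
        p,R=q,Q
    while len(rows)%5: rows.append([0]*6)
    for i in range(0,len(rows),5): print(rows[i:i+5])
E
python3 - <<'E'
from h import *
M=frame(63);o=np.array([459,358,75.])
plan([([450,-150,270],frame(63,0)*FL),(o+M.apply([0,0,130]),M*FL)])
E
```

```text
[[44.8, -36.1, -4.8, 0.0, -0.0, -0.088], [47.8, -32.1, -4.8, 0.0, -0.0, -0.088], [50.4, -27.7, -4.8, 0.0, -0.0, -0.088], [52.7, -23.2, -4.8, 0.0, -0.0, -0.088], [54.5, -18.4, -4.8, 0.0, -0.0, -0.088]]
[[55.9, -13.5, -4.8, 0.0, -0.0, -0.088], [56.9, -8.5, -4.8, 0.0, -0.0, -0.088], [57.4, -3.5, -4.8, 0.0, -0.0, -0.088], [50.2, -27.8, 9.6, -0.0, 0.055, 0.0], [49.6, -27.8, 12.4, -0.0, 0.055, 0.0]]
[[48.9, -27.8, 15.1, -0.0, 0.055, 0.0], [48.0, -27.8, 17.7, -0.0, 0.055, 0.0], [46.9, -27.8, 20.3, -0.0, 0.055, 0.0], [45.8, -27.8, 22.8, -0.0, 0.055, 0.0], [44.5, -27.8, 25.3, -0.0, 0.055, 0.0]]
[[43.0, -27.8, 27.7, -0.0, 0.055, 0.0], [0, 0, 0, 0, 0, 0], [0, 0, 0, 0, 0, 0], [0, 0, 0, 0, 0, 0], [0, 0, 0, 0, 0, 0]]
```

Request:
apply_moves(
  rows=[
    [45,-36,-5,0,0,-0.088],
    [48,-32,-5,0,0,-0.088],
    [50,-28,-5,0,0,-0.088],
    [53,-23,-5,0,0,-0.088],
    [54.5,-18,-5,0,0,-0.088],
  ],
)

```text
time: 2.62
tool_pos: [368.7, -300.4, 256.7]
tcp_rot: [180.0, -0.0, 47.9]
ft_force: [1.1, -0.5, 0.0]
finger_gap: 85.4
grip_force: 0.0
```

Request:
apply_moves(
  rows=[
    [56,-13.5,-5,0,0,-0.088],
    [57,-8.5,-5,0,0,-0.088],
    [57,-3.5,-5,0,0,-0.088],
    [50,-28,10,0,0.055,0],
    [50,-28,12,0,0.055,0],
  ],
)

```text
time: 3.25
tool_pos: [447.1, -33.7, 252.1]
tcp_rot: [180.0, -6.4, 62.9]
ft_force: [0.2, 0.3, -0.4]
finger_gap: 85.4
grip_force: 0.0
```

Request:
apply_moves(
  rows=[
    [49,-28,15,0,0.055,0],
    [48,-28,18,0,0.055,0],
    [47,-28,20,0,0.055,0],
    [46,-28,23,0,0.055,0],
    [44.5,-28,25,0,0.055,0],
  ],
)

```text
time: 3.88
tool_pos: [437.1, 253.8, 204.7]
tcp_rot: [180.0, -22.2, 62.8]
ft_force: [0.2, -0.3, 0.2]
finger_gap: 85.2
grip_force: 0.0
```

Request:
apply_moves(
  rows=[
    [43,-28,28,0,0.055,0],
    [0,0,0,0,0,0],
    [0,0,0,0,0,0],
    [0,0,0,0,0,0],
    [0,0,0,0,0,0],
  ],
  fingers=45,
)

```text
time: 4.5
tool_pos: [436.1, 308.7, 195.2]
tcp_rot: [180.0, -25.2, 62.8]
ft_force: [-0.2, -0.5, -0.6]
finger_gap: 44.9
grip_force: 0.0
```

```bash
cat >> h.py <<'E'
def wcloud(depth,s):
    c=eyes.get_calibration('wrist');K=np.array(c['intrinsics']);T=np.array(c['mount']);v,u=np.mgrid[:480,:640]
    P=np.stack([(u-K[0,2])/K[0,0]*depth,(v-K[1,2])/K[1,1]*depth,depth],-1)
    P=P@T[:3,:3].T+T[:3,3]
    R=Ro.from_euler('xyz',s['tcp_rot'],degrees=True).as_matrix()
    return P@R.T+np.array(s['tool_pos'])
E
python3 - <<'E'
from h import *
s=sense();p,d=eyes.snapshot('wrist');save('w1',p);np.save('w1_d.npy',d);np.save('w1_p.npy',p)
import json;json.dump({k:np.array(s[k]).tolist() for k in s},open('w1_s.json','w'))
for n in['mount_head','seat','ball_front','roller_left','roller_right','plug','plug_fin']:
    for r in models.place_of(n,'wrist')[:2]: print(n,np.round(r['xyz'],1),round(r['confidence'],2))
C=wcloud(d,s);M=frame(63);o=np.array([459,358,75.])
L=M.inv().apply((C-o).reshape(-1,3)).reshape(C.shape)
ok=d>0
f=ok&(abs(L[...,0])<45)&(abs(L[...,1])<70)&(abs(L[...,2])<5)
A=np.c_[L[f][:,:2],np.ones(f.sum())];w=np.linalg.lstsq(A,L[f][:,2],rcond=None)[0];print('face fit',w,f.sum())
f=ok&(abs(L[...,0])<20)&(abs(L[...,1])<20)&(L[...,2]>36)&(L[...,2]<50)
print('fin',f.sum(),cv2.minAreaRect(L[f][:,:2].astype(np.float32)),L[f].mean(0))
f=ok&(abs(L[...,0])<80)&(abs(L[...,1])<100)&(abs(L[...,2])<4)
print('face',cv2.minAreaRect(L[f][:,:2].astype(np.float32)))
for sg in(1,-1):
    f=ok&(abs(L[...,0])<25)&(abs(sg*L[...,1]-54)<30)&(L[...,2]>18)
    print('roller/house',sg,f.sum(),cv2.minAreaRect(L[f][:,:2].astype(np.float32)),L[f][:,2].max())
E
```

```text
mount_head [408.8 375.8  93.2] 0.31
roller_left [409.5 374.   95. ] 0.64
roller_right [505.5 322.6  92.5] 0.83
roller_right [732.8 265.4   1.8] 0.24
plug [458.5 536.8  16.7] 0.69
plug [455.6 359.8  74.1] 0.65
plug_fin [450.6 349.   92.9] 0.79
plug_fin [443.2 517.8  11.1] 0.7
face fit [-0.00068514 -0.00317672  0.23312126] 18745
fin 645 ((-0.49111080169677734, -1.7388992309570312), (11.512041091918945, 22.197128295898438), 89.61862182617188) [ 0.28829669 -1.61018774 41.78527902]
face ((-1.6606101989746094, -1.4411849975585938), (156.75502014160156, 98.2716293334961), 89.83612823486328)
roller/house 1 20644 ((0.07642745971679688, 50.411128997802734), (36.42287063598633, 53.51853942871094), 1.1340670585632324) 221.90345317074784
roller/house -1 23888 ((-0.12542343139648438, -51.7216682434082), (56.46787643432617, 36.39767074584961), 88.33527374267578) 225.4379636887442
```

View pics/w1.png

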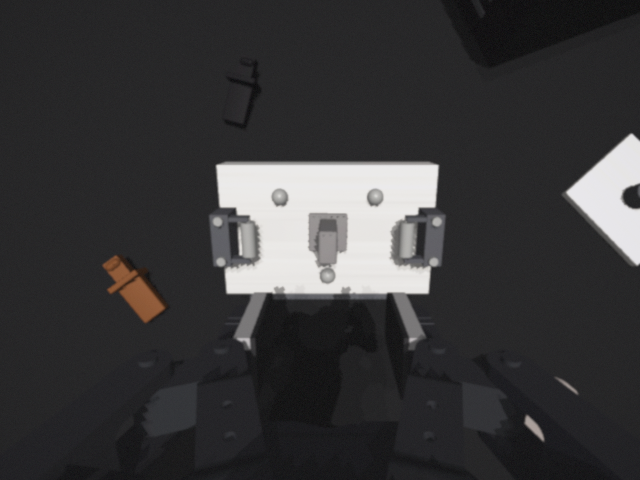

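The wrist picture shows the grey plug fin at (328,240) in the middle of the mount. The rollers are at (249,240) and (407,240), the front ball is at (327,276), and the rear balls are at (279,197) and (375,197). Next I go down on the fin.

```bash
cat >> h.py <<'E'
MM=frame(62.8); MO=np.array([459,358,75.])+frame(63).apply([-1.0,-1.6,0.2])
E
python3 - <<'E'
from h import *
plan([(MO+MM.apply([0,0,60]),MM*FL),(MO+MM.apply([0,0,12]),MM*FL)],lin=50)
E
```

```text
[[-1.5, 0.2, 35.6, -0.0, -0.002, 0.0], [-1.4, 0.2, 35.6, -0.0, -0.002, 0.0], [-0.0, -0.0, 48.0, 0.0, 0.0, 0.0], [0, 0, 0, 0, 0, 0], [0, 0, 0, 0, 0, 0]]
```

Request:
apply_moves(
  rows=[
    [-1.5,0.2,35,0,-0.002,0],
    [-1.4,0.2,35,0,-0.002,0],
    [0,0,25,0,0,0],
    [0,0,24,0,0,0],
    [0,0,0,0,0,0],
  ],
)

```text
time: 5.52
tool_pos: [455.9, 351.7, 83.4]
tcp_rot: [-179.8, -24.8, 62.8]
ft_force: [0.3, -0.5, 0.3]
finger_gap: 45.2
grip_force: 0.0
```

Request:
apply_moves(
  rows=[
    [0,0,0,0,0,0],
    [0,0,0,0,0,0],
    [0,0,0,0,0,0],
    [0,0,0,0,0,0],
    [0,0,0,0,0,0],
  ],
  fingers=0,
  grip_force=60,
)

```text
time: 6.15
tool_pos: [457.8, 352.3, 87.3]
tcp_rot: [180.0, -25.1, 62.9]
ft_force: [-6.0, -1.5, 7.1]
finger_gap: 10.9
grip_force: 59.0
```

```bash
python3 - <<'E'
from h import *
s=sense();print(MM.inv().apply(np.array(s['tool_pos'])-MO),MM.inv().apply(s['ft_force']),s['finger_gap'])
E
```

```text
[ 1.08850815  0.03436776 13.3135011 ] [-0.66623445  4.62484154  8.09295715] 10.870917861403772
```

Request:
apply_moves(
  rows=[
    [0,0,-2,0,0,0],
    [0,0,-4,0,0,0],
    [0,0,-6,0,0,0],
    [0,0,-8,0,0,0],
    [0,0,-10,0,0,0],
  ],
)

```text
time: 6.78
tool_pos: [451.7, 340.2, 113.5]
tcp_rot: [180.0, -25.0, 62.8]
ft_force: [-0.5, -0.2, -0.0]
finger_gap: 11.1
grip_force: 59.6
```

```bash
python3 - <<'E'
from h import *
s=sense();print(MM.inv().apply(np.array(s['tool_pos'])-MO),MM.inv().apply(s['ft_force']),s['finger_gap'],s['grip_force'])
T=frame(90,0)*FL
plan([(MO+MM.apply([0,0,130]),MM*FL),([470,60,280],frame(70,0)*FL),([490,-250,250],T),([485,-362,150],T),([485,-362,42],T)])
E
```

```text
[-1.10968260e-01 -4.17685807e-03  4.27732115e+01] [-0.38250214  0.3865363   0.12637531] 11.14035567673936 59.573800563812256
[[0.0, -0.0, -43.6, -0.0, 0.0, 0.0], [0.0, -0.0, -43.6, -0.0, 0.0, 0.0], [-29.6, 28.9, -33.1, 0.005, -0.087, -0.025], [-33.1, 27.9, -30.5, 0.005, -0.087, -0.025], [-36.3, 26.9, -27.6, 0.005, -0.087, -0.025]]
[[-39.2, 25.8, -24.5, 0.005, -0.087, -0.025], [-41.8, 24.7, -21.1, 0.005, -0.087, -0.025], [-47.4, 20.8, 5.0, 0.0, 0.0, -0.058], [-48.5, 18.0, 5.0, 0.0, 0.0, -0.058], [-49.5, 15.2, 5.0, 0.0, 0.0, -0.058]]
[[-50.3, 12.3, 5.0, 0.0, 0.0, -0.058], [-50.9, 9.3, 5.0, 0.0, 0.0, -0.058], [-51.4, 6.3, 5.0, 0.0, 0.0, -0.058], [-37.3, -1.7, 33.3, 0.0, 0.0, 0.0], [-37.3, -1.7, 33.3, 0.0, 0.0, 0.0]]
[[-37.3, -1.7, 33.3, 0.0, 0.0, 0.0], [0.0, 0.0, 54.0, 0.0, 0.0, 0.0], [0.0, 0.0, 54.0, 0.0, 0.0, 0.0], [0, 0, 0, 0, 0, 0], [0, 0, 0, 0, 0, 0]]
```

Request:
apply_moves(
  rows=[
    [0,0,-43,0,0,0],
    [0,0,-43,0,0,0],
    [-30,29,-33,0.005,-0.087,-0.025],
    [-33,28,-30,0.005,-0.087,-0.025],
    [-36,27,-28,0.005,-0.087,-0.025],
  ],
)

```text
time: 7.4
tool_pos: [456.7, 157.8, 244.8]
tcp_rot: [179.5, -9.9, 67.3]
ft_force: [0.3, 0.9, -0.0]
finger_gap: 10.9
grip_force: 59.5
```

Request:
apply_moves(
  rows=[
    [-39,26,-24,0.005,-0.087,-0.025],
    [-42,25,-21,0.005,-0.087,-0.025],
    [-47,21,5,0,0,-0.058],
    [-48,18,5,0,0,-0.058],
    [-50,15,5,0,0,-0.058],
  ],
)

```text
time: 8.02
tool_pos: [481.4, -95.6, 263.3]
tcp_rot: [179.8, 0.0, 80.2]
ft_force: [-0.0, 0.8, -1.9]
finger_gap: 11.1
grip_force: 59.6
```

Request:
apply_moves(
  rows=[
    [-50,12,5,0,0,-0.058],
    [-51,9,5,0,0,-0.058],
    [-51,6,5,0,0,-0.058],
    [-37,-2,33,0,0,0],
    [-37,-2,33,0,0,0],
  ],
)

```text
time: 8.65
tool_pos: [486.9, -324.1, 182.1]
tcp_rot: [179.8, 0.1, 90.0]
ft_force: [0.9, -0.3, 0.1]
finger_gap: 11.1
grip_force: 59.6
```

```bash
python3 - <<'E'
from h import *
s=sense();print(s['tool_pos'],s['tcp_rot'],s['finger_gap'],s['grip_force'])
T=frame(90,0)*FL
plan([([485,-362,150],T),([485,-362,42],T)])
E
```

```text
[ 486.87354458 -324.07020625  182.10297721] [1.79794320e+02 1.06333423e-01 8.99626652e+01] 11.142801805168169 59.55866038799286
[[-37.9, -2.0, 32.2, 0.004, 0.002, -0.001], [0.0, 0.0, 54.0, 0.0, 0.0, 0.0], [0.0, 0.0, 54.0, 0.0, 0.0, 0.0], [0, 0, 0, 0, 0, 0], [0, 0, 0, 0, 0, 0]]
```

Request:
apply_moves(
  rows=[
    [-34,-2,28,0,0,0],
    [0,0,50,0,0,0],
    [0,0,40,0,0,0],
    [0,0,14,0,0,0],
    [0,0,0,0,0,0],
  ],
)

```text
time: 9.28
tool_pos: [485.2, -356.0, 49.9]
tcp_rot: [179.9, -0.0, 90.0]
ft_force: [0.1, 0.4, 0.2]
finger_gap: 11.5
grip_force: 59.5
```

Request:
apply_moves(
  rows=[
    [0,0,0,0,0,0],
    [0,0,0,0,0,0],
    [0,0,-30,0,0,0],
    [0,0,-50,0,0,0],
    [0,0,-60,0,0,0],
  ],
  fingers=45,
)

```text
time: 9.9
tool_pos: [484.9, -355.7, 191.5]
tcp_rot: [179.9, 0.0, 90.0]
ft_force: [1.0, -1.5, -0.1]
finger_gap: 45.0
grip_force: 0.0
```

```bash
python3 - <<'E'
from h import *
s=sense();print(s['tool_pos'],s['tcp_rot'],s['finger_gap'],s['grip_force'])
p,d=eyes.snapshot('wrist')
for r in models.place_of('plug','wrist')[:2]+models.place_of('plug_fin','wrist')[:2]: print('w',np.round(r['xyz']),r['confidence'])
save('w2',p)
E
```

```text
[ 484.86548275 -355.65184286  191.51078292] [1.79881878e+02 1.44436226e-02 9.00323735e+01] 45.041635637187234 0.0
w [ 470. -358.   20.] 0.7
w [ 460. -355.   36.] 0.58
```

View pics/w2.png

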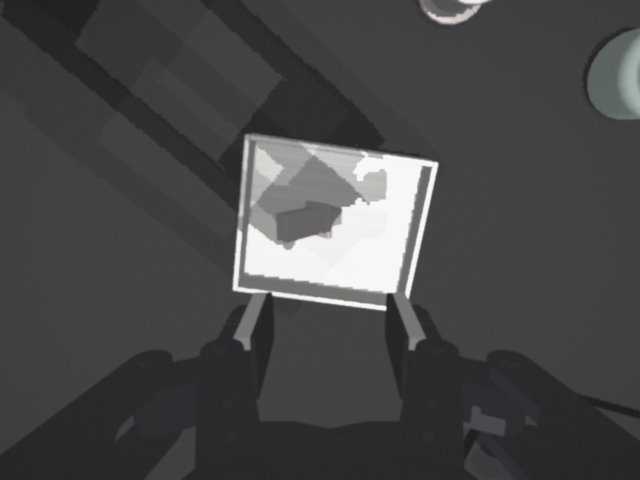

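The plug lies in the tray at (310,222), let go. Next is the plate.

```bash
python3 - <<'E'
from h import *
plan([([616,10,190],frame(76,0)*FL)])
E
```

```text
[[52.6, 18.3, 0.7, 0.002, 0.001, 0.035], [53.2, 16.5, 0.8, 0.002, 0.001, 0.035], [53.8, 14.6, 0.8, 0.002, 0.001, 0.035], [54.2, 12.7, 0.8, 0.002, 0.001, 0.035], [54.7, 10.8, 0.9, 0.002, 0.001, 0.035]]
[[55.0, 8.9, 0.9, 0.002, 0.001, 0.035], [55.3, 7.0, 0.9, 0.002, 0.001, 0.035], [0, 0, 0, 0, 0, 0], [0, 0, 0, 0, 0, 0], [0, 0, 0, 0, 0, 0]]
```

Request:
apply_moves(
  rows=[
    [53,18,0,0,0,0.035],
    [53,16.5,0,0,0,0.035],
    [54,14.6,0,0,0,0.035],
    [54,12.7,0,0,0,0.035],
    [54.7,11,0,0,0,0.035],
  ],
)

```text
time: 10.68
tool_pos: [576.7, -90.9, 189.6]
tcp_rot: [179.9, 0.0, 79.9]
ft_force: [0.5, 0.3, -0.4]
finger_gap: 44.9
grip_force: 0.0
```

Request:
apply_moves(
  rows=[
    [55,9,0,0,0,0.035],
    [55,7,0,0,0,0.035],
    [0,0,0,0,0,0],
    [0,0,0,0,0,0],
    [0,0,0,0,0,0],
  ],
)

```text
time: 11.3
tool_pos: [613.0, 11.0, 189.7]
tcp_rot: [179.9, 0.0, 75.9]
ft_force: [-1.0, -0.2, 0.9]
finger_gap: 44.9
grip_force: 0.0
```

```bash
python3 - <<'E'
from h import *
s=sense();p,d=eyes.snapshot('wrist');save('w3',p);np.save('w3_d.npy',d)
print(s['tool_pos'],s['tcp_rot'])
for n in['plate','plate_rib','plate_mirror']:
    for r in models.place_of(n,'wrist')[:2]: print(n,np.round(r['xyz'],1),round(r['confidence'],2))
C=wcloud(d,s);F=frame(76,0);o=np.array([617,23,0.])
L=F.inv().apply((C-o).reshape(-1,3)).reshape(C.shape)
ok=(d>0)&(abs(L[...,0])<70)&(abs(L[...,1])<60)
for a,z0,z1 in(('rib',46,56),('slab',11,17.5)):
    f=ok&(L[...,2]>z0)&(L[...,2]<z1);Q=L[f];print(a,f.sum(),cv2.minAreaRect(Q[:,:2].astype(np.float32)),np.percentile(Q,[1,50,99],axis=0).round(1).tolist())
E
```

```text
[612.96814526  10.97795013 189.72711313] [1.79871956e+02 2.46000483e-02 7.59200756e+01]
plate [6.147e+02 2.320e+01 1.000e-01] 0.62
plate_rib [618.5  22.4  36.3] 0.97
plate_mirror [612.8  -9.7  15.9] 0.64
rib 752 ((0.5701351165771484, -0.8993415832519531), (13.618145942687988, 30.001022338867188), 89.93858337402344) [[-14.1, -7.6, 48.8], [1.1, -0.9, 50.7], [15.4, 5.9, 52.3]]
slab 9102 ((-5.782001495361328, -1.0400047302246094), (88.3428726196289, 103.87953186035156), 1.0651065111160278) [[-47.7, -50.6, 12.8], [5.3, 0.5, 14.8], [38.1, 48.9, 16.6]]
```

View pics/w3.png

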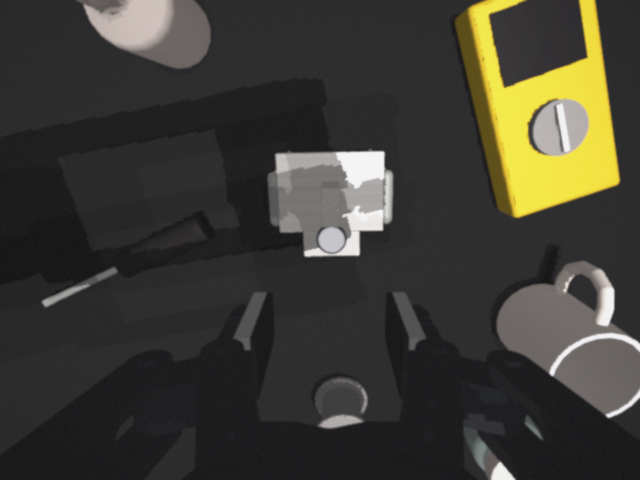

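The picture shows the plate's rib at (332,195) and its mirror nose at (331,240) pointing towards the robot's right. The fingers go to both sides of the rib.

```bash
python3 - <<'E'
from h import *
F=frame(76,0);o=np.array([617,23,0.])+F.apply([0.4,-1,0])
plan([(o+[0,0,75],F*FL),(o+[0,0,20],F*FL)])
E
```

```text
[[6.4, 0.8, 57.5, 0.001, 0.0, -0.001], [6.4, 0.8, 57.5, 0.001, 0.0, -0.001], [0.0, 0.0, 55.0, 0.0, 0.0, 0.0], [0, 0, 0, 0, 0, 0], [0, 0, 0, 0, 0, 0]]
```

Request:
apply_moves(
  rows=[
    [6.4,0.8,57,0.001,0,0],
    [6.4,0.8,57,0.001,0,0],
    [0,0,38,0,0,0],
    [0,0,17,0,0,0],
    [0,0,0,0,0,0],
  ],
)

```text
time: 12.12
tool_pos: [617.6, 23.8, 20.3]
tcp_rot: [-179.9, 0.0, 76.0]
ft_force: [-0.9, 0.7, 0.3]
finger_gap: 45.1
grip_force: 0.0
```

Request:
apply_moves(
  rows=[
    [0,0,0,0,0,0],
    [0,0,0,0,0,0],
    [0,0,0,0,0,0],
    [0,0,0,0,0,0],
    [0,0,0,0,0,0],
  ],
  fingers=0,
  grip_force=90,
)

```text
time: 12.75
tool_pos: [620.2, 24.0, 23.8]
tcp_rot: [179.7, -0.0, 76.0]
ft_force: [-0.6, -0.0, 6.4]
finger_gap: 12.7
grip_force: 88.7
```

```bash
python3 - <<'E'
from h import *
s=sense();print(s['tool_pos'],s['tcp_rot'],s['finger_gap'],s['grip_force'])
p=np.array(s['tool_pos'])
print('plate frame tcp',frame(76,0).inv().apply(p-[617,23,0]))
V=p+[0,0,200]
plan([(p+[0,0,60],toolR()),(p+[-60,0,190],frame(70,0)*FL),([440,220,250],frame(65,-15)*FL),(MO+MM.apply([0,0,75]),MM*FL)])
E
```

```text
[620.24360906  23.98130248  23.77853434] [ 1.79724215e+02 -4.25083039e-02  7.59902819e+01] 12.710408643691986 88.6818265914917
plate frame tcp [ 1.73685366 -2.90986145 23.77853434]
[[0.0, 0.3, -60.0, 0.0, 0.0, 0.0], [-4.8, -19.2, -43.4, 0.002, -0.0, 0.035], [-5.5, -19.1, -43.4, 0.002, -0.0, 0.035], [-6.2, -19.0, -43.4, 0.002, -0.0, 0.035], [35.8, -45.0, -9.1, -0.003, 0.065, 0.022]]
[[35.3, -45.8, -6.9, -0.003, 0.065, 0.022], [34.7, -46.5, -4.7, -0.003, 0.065, 0.022], [33.9, -47.2, -2.6, -0.003, 0.065, 0.022], [23.1, -13.6, 43.2, -0.004, 0.058, 0.012], [20.4, -14.0, 44.4, -0.004, 0.058, 0.012]]
[[17.6, -14.5, 45.4, -0.004, 0.058, 0.012], [0, 0, 0, 0, 0, 0], [0, 0, 0, 0, 0, 0], [0, 0, 0, 0, 0, 0], [0, 0, 0, 0, 0, 0]]
```

Request:
apply_moves(
  rows=[
    [0,0,-30,0,0,0],
    [0,0,-50,0,0,0],
    [-5,-19,-43,0,0,0.035],
    [-5.5,-19,-43,0,0,0.035],
    [-6,-19,-43,0,0,0.035],
  ],
)

```text
time: 13.38
tool_pos: [558.1, 24.0, 232.1]
tcp_rot: [179.9, -0.0, 69.9]
ft_force: [0.7, 0.5, -1.1]
finger_gap: 12.6
grip_force: 88.3
```

Request:
apply_moves(
  rows=[
    [36,-45,-5,0,0.065,0.022],
    [35,-46,-5,0,0.065,0.022],
    [35,-46.5,-5,0,0.065,0.022],
    [34,-47,-3,0,0.065,0.022],
    [0,0,0,0,0,0],
  ],
)

```text
time: 14.0
tool_pos: [437.2, 222.6, 263.4]
tcp_rot: [-179.5, -15.1, 65.0]
ft_force: [0.4, 0.2, -2.3]
finger_gap: 12.3
grip_force: 88.8
```

```bash
python3 - <<'E'
from h import *
s=sense();print(s['tool_pos'],s['tcp_rot'],s['finger_gap'],s['grip_force'])
plan([(MO+MM.apply([0,0,95]),MM*FL)])
E
```

```text
[437.22557609 222.63787807 263.40852949] [-179.4711656   -15.07306665   65.03515979] 12.25648864977712 88.82641911506653
[[20.3, -12.1, 41.0, -0.008, 0.058, 0.012], [17.8, -12.6, 42.0, -0.008, 0.058, 0.012], [15.2, -13.1, 42.8, -0.008, 0.058, 0.012], [0, 0, 0, 0, 0, 0], [0, 0, 0, 0, 0, 0]]
```

Request:
apply_moves(
  rows=[
    [20,-12,41,-0.008,0.058,0.012],
    [18,-12.6,42,-0.008,0.058,0.012],
    [15,-13,42,-0.008,0.058,0.012],
    [0,0,0,0,0,0],
    [0,0,0,0,0,0],
  ],
)

```text
time: 14.62
tool_pos: [444.1, 317.2, 160.5]
tcp_rot: [179.9, -24.8, 62.6]
ft_force: [0.4, -1.1, -1.5]
finger_gap: 12.1
grip_force: 88.9
```

```bash
python3 - <<'E'
from h import *
s=sense();p,d=eyes.snapshot('wrist');save('w4',p)
R=toolR();tp=np.array(s['tool_pos'])
print(MM.inv().apply(tp-MO),(MM.inv()*R*FL).as_euler('xyz',degrees=True),s['ft_force'])
C=wcloud(d,s).reshape(-1,3);L=(R*FL).inv().apply(C-tp);L=L[(d.ravel()>0)]
def rect(f,t): Q=L[f];print(t,len(Q),cv2.minAreaRect(Q[:,:2].astype(np.float32)),np.percentile(Q,[2,50,98],axis=0).round(1).tolist())
f=(abs(L[:,0])<60)&(abs(L[:,1])<45)&(L[:,2]<-5)&(L[:,2]>-13.5);rect(f,'slab')
A=L[f];k=(abs(A[:,1])>24)&(A[:,0]>-25);A=A[k];print('slab plane',np.linalg.lstsq(np.c_[A[:,:2],np.ones(len(A))],A[:,2],rcond=None)[0])
f=(abs(L[:,0])<20)&(abs(L[:,1])<9)&(L[:,2]>23)&(L[:,2]<33);
if f.any(): rect(f,'rib')
# mount in mount frame
L=MM.inv().apply(C-MO)[d.ravel()>0]
f=(abs(L[:,0])<80)&(abs(L[:,1])<100)&(abs(L[:,2])<4);rect(f,'face')
E
```

```text
[-1.96184736 -3.7984822  95.56776023] [-0.19072702  0.10032834 -0.16419466] [ 0.41198594 -1.06890545 -1.53116584]
slab 21765 ((-7.310188293457031, -0.01563262939453125), (88.61112213134766, 90.0159912109375), 0.06447599828243256) [[-23.3, -43.4, -10.3], [15.9, 0.3, -8.6], [36.4, 43.4, -7.3]]
slab plane [-7.30629195e-03  1.25662053e-03 -8.57169854e+00]
rib 3375 ((-1.3134660720825195, -0.6705207824707031), (31.45774269104004, 17.966651916503906), 3.3390469551086426) [[-15.1, -7.4, 24.1], [1.9, -0.1, 27.4], [13.7, 7.5, 31.5]]
face 12435 ((-0.37352752685546875, 0.219268798828125), (98.15099334716797, 156.9746551513672), 0.1952611804008484) [[16.7, -74.6, -1.6], [33.8, 1.9, -0.1], [48.1, 76.3, 1.4]]
```

View pics/w4.png

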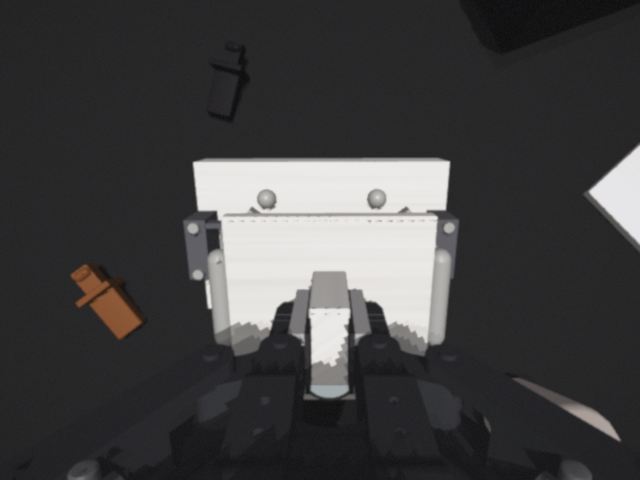

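```bash
python3 - <<'E'
from h import *
plan([(MO+MM.apply([1.1,0.1,70]),MM*FL),(MO+MM.apply([1.1,0.1,46]),MM*FL)],lin=15)
E
```

```text
[[1.2, -2.3, 13.1, 0.002, 0.001, -0.001], [1.2, -2.2, 13.1, 0.002, 0.001, -0.001], [0.0, 0.0, 12.0, 0.0, 0.0, 0.0], [0.0, 0.0, 12.0, 0.0, 0.0, 0.0], [0, 0, 0, 0, 0, 0]]
```

Request:
apply_moves(
  rows=[
    [1.2,-2.2,13,0.002,0.001,-0.001],
    [1.2,-2.2,13,0.002,0.001,-0.001],
    [0,0,12,0,0,0],
    [0,0,12,0,0,0],
    [0,0,0,0,0,0],
  ],
)

```text
time: 15.3
tool_pos: [449.1, 340.3, 113.3]
tcp_rot: [-179.7, -24.8, 62.7]
ft_force: [-0.3, -1.1, -2.0]
finger_gap: 12.5
grip_force: 88.9
```

```bash
cat > st.py <<'E'
from h import *
s=sense();R=toolR();print('tcp',MM.inv().apply(np.array(s['tool_pos'])-MO).round(2),(MM.inv()*R*FL).as_euler('xyz',degrees=True).round(2),'F',MM.inv().apply(s['ft_force']).round(1),s['finger_gap'])
E
python3 st.py
```

```text
tcp [-1.19  2.32 43.13] [ 0.27  0.17 -0.11] F [-1.9 -0.3 -1.4] 12.50421684397957
```

Request:
apply_moves(
  rows=[
    [0,0,0,0,0,0],
    [0,0,0,0,0,0],
    [0,0,0,0,0,0],
    [0,0,0,0,0,0],
    [0,0,0,0,0,0],
  ],
)

```text
time: 15.92
tool_pos: [450.1, 340.3, 115.3]
tcp_rot: [-179.8, -25.0, 62.7]
ft_force: [-0.5, -0.2, -2.7]
finger_gap: 12.3
grip_force: 88.9
```

```bash
python3 st.py; python3 - <<'E'
from h import *
for i in range(3):
    eyes.snapshot('side');s=sense();print(MM.inv().apply(np.array(s['tool_pos'])-MO).round(2),np.round(s['joint_pos'],2))
E
```

```text
tcp [ 0.07  1.4  44.72] [ 0.15  0.03 -0.09] F [-1.5  0.4 -2.3] 12.272887818967108
[ 0.07  1.45 44.68] [ 21.25 -12.12 120.5   20.32  54.27  39.08]
[2.000e-02 1.480e+00 4.463e+01] [ 21.25 -12.12 120.5   20.32  54.27  39.08]
[2.00e-02 1.52e+00 4.46e+01] [ 21.25 -12.11 120.5   20.32  54.27  39.08]
```

Request:
apply_moves(
  rows=[
    [1,1.4,0,-0.003,0,0.001],
    [0,0,0,0,0,0],
    [0,0,0,0,0,0],
    [0,0,0,0,0,0],
    [0,0,0,0,0,0],
  ],
)

```text
time: 16.7
tool_pos: [451.7, 340.5, 115.6]
tcp_rot: [-179.9, -25.0, 62.6]
ft_force: [0.5, -0.0, -2.1]
finger_gap: 12.6
grip_force: 88.9
```

```bash
python3 st.py; python3 - <<'E'
from h import *
s=sense();p,d=eyes.snapshot('wrist')
R=toolR();tp=np.array(s['tool_pos']);C=wcloud(d,s).reshape(-1,3)
def rect(f,t): Q=L[f];print(t,len(Q),cv2.minAreaRect(Q[:,:2].astype(np.float32)),np.percentile(Q,[2,50,98],axis=0).round(1).tolist())
L=(R*FL).inv().apply(C-tp)[d.ravel()>0]
f=(abs(L[:,0])<60)&(abs(L[:,1])<45)&(L[:,2]<-5)&(L[:,2]>-13.5);rect(f,'slab')
L=MM.inv().apply(C-MO)[d.ravel()>0]
f=(abs(L[:,0])<80)&(abs(L[:,1])<100)&(abs(L[:,2])<4);rect(f,'face')
f=(abs(L[:,0])<15)&(abs(abs(L[:,1])-65)<14)&(abs(L[:,2]-24)<4);rect(f,'housings')
f=(abs(L[:,0]-26)<9)&(abs(L[:,1])<50)&(abs(L[:,2]-7.3)<2);f1=f&(L[:,1]>0);f2=f&(L[:,1]<0)
for g in(f1,f2):
    if g.any():rect(g,'ball')
E
```

```text
tcp [ 0.98  0.1  44.57] [-0.01  0.04 -0.15] F [-0.7 -0.5 -2. ] 12.562614173682547
slab 21747 ((-7.179027557373047, -0.005573272705078125), (88.31978607177734, 90.00338745117188), 0.06500370055437088) [[-23.4, -43.4, -10.3], [15.9, 0.3, -8.6], [36.4, 43.3, -7.3]]
face 15852 ((-0.0578765869140625, 0.37567901611328125), (97.42901611328125, 156.95367431640625), 0.1519763022661209) [[-41.7, -75.8, -1.6], [36.6, 1.8, -0.1], [48.2, 76.6, 1.5]]
housings 4668 ((-0.00152587890625, 0.5413894653320312), (29.98725700378418, 156.89198303222656), 0.0041944729164242744) [[-14.4, -76.8, 20.8], [-0.4, 54.8, 25.7], [14.5, 77.7, 27.2]]
```

Request:
apply_moves(
  rows=[
    [0,-0.3,3,0,0,0],
    [0,0,3,0,0,0],
    [0,0,3,0,0,0],
    [0,0,3,0,0,0],
    [0,0,3,0,0,0],
  ],
)

```text
time: 17.38
tool_pos: [454.3, 346.6, 101.6]
tcp_rot: [-179.9, -25.0, 62.6]
ft_force: [1.9, 4.6, -4.8]
finger_gap: 12.6
grip_force: 88.3
```

```bash
python3 st.py
```

```text
tcp [ 1.1   0.54 29.12] [-0.    0.02 -0.16] F [ 2.5  0.4 -6.5] 12.577608120241553
```

Request:
apply_moves(
  rows=[
    [0,0,2,0,0,0],
    [0,0,2,0,0,0],
    [0,0,0,0,0,0],
    [0,0,0,0,0,0],
    [0,0,0,0,0,0],
  ],
)

```text
time: 18.0
tool_pos: [454.9, 347.6, 99.9]
tcp_rot: [-179.9, -24.9, 62.7]
ft_force: [-16.3, -14.6, 21.9]
finger_gap: 12.7
grip_force: 93.5
```

```bash
python3 st.py
```

```text
tcp [ 1.42  0.52 27.06] [ 0.03  0.07 -0.09] F [-9.3  7.8 28.5] 12.653841501449486
```

Request:
apply_moves(
  rows=[
    [0,0,-1.5,0,0,0],
    [0,0,0,0,0,0],
    [0,0,0,0,0,0],
    [0,0,0,0,0,0],
    [0,0,0,0,0,0],
  ],
  fingers=34,
)

```text
time: 18.62
tool_pos: [454.7, 347.2, 99.6]
tcp_rot: [-179.9, -24.9, 62.6]
ft_force: [-0.8, 0.0, -0.5]
finger_gap: 34.2
grip_force: 0.0
```

Request:
apply_moves(
  rows=[
    [0,0,-10,0,0,0],
    [0,0,-25,0,0,0],
    [0,0,-35,0,0,0],
    [0,0,-40,0,0,0],
    [0,0,0,0,0,0],
  ],
)

```text
time: 19.25
tool_pos: [435.5, 305.8, 204.4]
tcp_rot: [179.7, -25.3, 62.7]
ft_force: [1.2, 0.5, 1.0]
finger_gap: 33.8
grip_force: 0.0
```

Request:
apply_moves(
  rows=[
    [0,0,0,0,0,0],
    [0,0,0,0,0,0],
    [0,0,0,0,0,0],
    [0,0,0,0,0,0],
    [0,0,0,0,0,0],
  ],
)

```text
time: 19.88
tool_pos: [433.4, 306.0, 199.1]
tcp_rot: [-179.9, -24.9, 62.6]
ft_force: [-0.4, -0.2, -0.1]
finger_gap: 34.0
grip_force: 0.0
```

```bash
python3 st.py; python3 - <<'E'
from h import *
s=sense();p,d=eyes.snapshot('wrist');save('w5',p);eyes.snapshot('top')
C=wcloud(d,s).reshape(-1,3)
def rect(f,t): Q=L[f];print(t,len(Q),cv2.minAreaRect(Q[:,:2].astype(np.float32)),np.percentile(Q,[2,50,98],axis=0).round(1).tolist())
L=MM.inv().apply(C-MO)[d.ravel()>0]
f=(abs(L[:,0])<60)&(abs(L[:,1])<45)&(abs(L[:,2]-19.3)<3);rect(f,'slab')
A=L[f&(abs(L[:,1])>24)&(abs(L[:,1])<40)&(L[:,0]>-24)];print('slab plane',np.linalg.lstsq(np.c_[A[:,:2],np.ones(len(A))],A[:,2],rcond=None)[0])
f=(abs(L[:,0])<20)&(abs(L[:,1])<12)&(abs(L[:,2]-55)<4);rect(f,'rib')
f=(abs(L[:,0])<80)&(abs(L[:,1])<100)&(abs(L[:,2])<4);rect(f,'face')
for n in ('plate_mirror','plate','plug'):print(n,[(np.round(r['xyz']),round(r['confidence'],2)) for c in ('wrist','top') for r in models.place_of(n,c)[:3]])
E
```

```text
tcp [  0.93   0.56 136.8 ] [ 0.01  0.07 -0.15] F [-0.4  0.2  0.1] 33.9929764614676
slab 11515 ((-6.025169372558594, -0.00577545166015625), (88.5472640991211, 90.00757598876953), 0.04187063127756119) [[-46.2, -42.8, 17.4], [6.2, -0.4, 18.9], [37.0, 42.9, 20.5]]
slab plane [ 7.28312246e-04 -1.07092690e-03  1.88806720e+01]
rib 1073 ((-0.18105411529541016, 0.4179816246032715), (30.629911422729492, 13.581886291503906), 0.3915044367313385) [[-14.3, -6.3, 53.0], [1.0, 0.4, 54.8], [14.8, 7.0, 56.1]]
face 9627 ((-0.8704109191894531, 0.22905731201171875), (98.73063659667969, 156.87893676757812), 0.051757339388132095) [[-48.5, -75.7, -1.8], [27.7, 1.0, -0.1], [48.0, 76.1, 1.5]]
plate_mirror [(array([444., 320.,  78.]), 0.63), (array([440., 322.,  83.]), 0.96)]
plate [(array([460., 354.,  77.]), 0.74), (array([735., 266.,   0.]), 0.65), (array([455., 355.,  81.]), 0.72)]
plug [(array([286., 412.,  14.]), 0.77), (array([459., 537.,  19.]), 0.58), (array([ 461., -356.,   18.]), 0.72), (array([462., 535.,  14.]), 0.71), (array([290., 413.,  15.]), 0.64)]
```

View pics/w5.png

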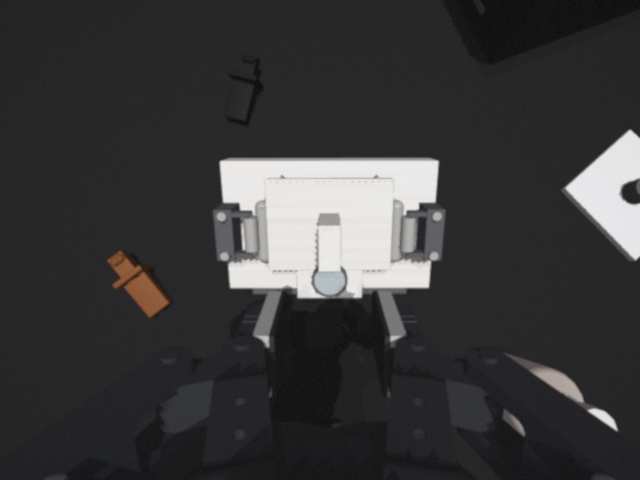

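The plate sits flat on the mount at (330,225), with its bars under both rollers and the mirror at (330,281) towards the low front. The slab top measures 18.9 mm above the face (19.3 nominal) and is parallel to it. The plug is in the tray and the gripper is clear.

```bash
python3 -c "
from bench import job;print(job.hand_in())"
```

```text
the job is handed in; nothing more can be done
None
```

I pulled the grey plug and left it in the tray, pressed the mirror plate home under both rollers with its mirror to the low front, let go of everything and handed the job in; the hand-in returned no verdict.

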